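Stand the chopping board in its storage slot

ROBOT

A 6-joint arm with a two-finger parallel gripper is mounted at the origin on the work surface. World frame = base frame: x ahead of the robot, y to its left, z up, the work surface at z = 0. Lengths are in m, angles in rad, forces in N, time in s.
With the tool pointing down it reaches from about 0.35 to 0.975 m from the base axis. Payload 4.9 kg.
Tool frame: the origin (TCP) lies at the very end of the fingers, on their centre line; the grasp point (between the pads) lies 19 mm behind it; z points along the fingers, y is the line along which they close (so a half turn about z gives the same grasp; the last joint's range is limited). The gripper opens to 85 mm and grips with 20 to 120 N. Pads are 22 mm wide; open, the fingers measure 114 mm over their backs; the gripper's body (76 mm by 85 mm) begins 54 mm behind the grasp point. The pads swing forward as they close: fully open they stand 13 mm farther back than shut.
Start: joints at [1.019, 0.053, 1.613, -0, 1.476, -0.119], TCP at [0.262, 0.567, 0.231] pointing down, gripper open.
Joint ranges: [-3.01, 3.01], [-1.01, 2.22], [0.06, 2.58], [-1.02, 4.17], [0.09, 2.62], [-3.14, 3.14]. Speed limits (rad/s): [2.57, 2.57, 3.14, 3.14, 3.14, 3.14].

INTERFACE

Orientations are given as a unit quaternion [w, x, y, z].
In Python, from plant import manip gives the robot as it stands.
- The arm moves only by the tool send_rows, never from a script. Its argument "increments" is a list of rows, each an object of numbers: "claw": the closure, from -1 (fully open) to 1 (shut); "dx", "dy", "dz": the shift along the tool's x, y, z in units of 0.5 m (1.0 is 0.5 m); "yaw": the turn about the tool's z in units of 1.5 rad (1.0 is 1.5 rad). A call has 1 to 20 rows; each row is the pose to reach, as a shift and turn from the pose commanded when the call began, along the tool's axes at that moment; what a row does not reach only later rows make up. A row lasts 1/8 s, in which the tool goes at most 62.5 mm and 10.7 degrees, less where a joint would pass 70% of its speed; a pose out of reach is approached as far as the arm can. A call with a number of a shift or a turn outside -1 to 1 is refused whole. A call with a gripper value outside its range is refused whole. The fingers move at their own pace and stop on an object; the grip force is fixed at half the most. Time passes only in rows, so rows that repeat a pose let the fingers close. It gives the time, the measured TCP pose, the force, the opening and the grip force at its end, in the units of the state.
- manip.state(): the state, without advancing time (a new reading comes with each control period).
- manip.grab_frame(name): name is "scene" or "top" or "wrist"; returns the picture (420x560x3 uint8, red, green, blue); there is no depth.
- manip.camera_params(name): a dict with "camera_matrix" (3x3 intrinsics, pixels), "extrinsics" (4x4, takes a point from world to camera coordinates); the wrist camera has in their place "tool_from_camera" (4x4, takes a point from camera to tool coordinates, whose origin is the TCP and whose axes are the flange's). Camera axes: x right, y down, z forward; pixel columns grow to the right and rows downward; lengths in m; the calibration is good to about 2 mm. A picture is of the moment at which its call begins: read the wrist's pose just before it. camera_params takes no time and is no camera call.
- manip.job_done(): hands the job in; it is judged then, once.
The state is a dict: "time": time; "joint_pos": joint angles; "joint_vel": joint speeds; "joint_efforts": joint torques, N m; "tool_pos": TCP position; "tool_rot": TCP orientation; "contact_force": force on the tool from outside, world axes, zero at the start; "ft_torque": the same for the moment, N m; "gripper_width": opening from 0.0 (shut) to 1.0 (fully open); "grasp_force": force on a finger pad.
Only numpy, scipy, OpenCV 4.12 (cv2) and the standard library are available. Lean on these libraries where they do the work, as an engineer would, in place of code of your own. Each camera call takes 0.05 s, during which the arm holds its last target. There are 200 camera calls.

TASK

Take the chopping board off the leaning draining stand and stand it upright in the slot of the wooden block on the rack, all the way down. Find the slot by eye or by feel, without pressing hard (under 70 N); do not drop the board, and leave the other things on the counter alone.

Things in the scene. Friction and masses are not known exactly. Their poses are not given: they have to be found in the camera images.
- board: Loose white plastic chopping board, 12 mm thick (its x), 140 mm wide (y), 160 mm tall (z), 0.2 to 0.35 kg. Origin in the middle of its lower edge, z up the board. It starts leaning on the draining stand, z axis 0.60 rad (34 degrees) from vertical, upper edge high and leaning away from the robot and to its right.
- board_top (a point): Middle of the board's upper edge, 160 mm along z from the board's origin. The upper 70 mm of the board stick out free above the stand, so with the tool tilted along the board fingers fit over and under it there.
- drain_stand: Fixed steel stand, base plate 130 mm (x) by 140 mm (y), origin on the counter; the plate reaches from x -55 to +75 mm. Its -x axis is the way the board leans (2.0 to 2.8 rad of yaw). A sloping lip at x +50 mm, 24 mm up, carries the board's lower edge; two slats carry the lower 85 mm of its underside. Highest point about 95 mm.
- board_rack: Fixed dark steel tray 170 mm square with 20 mm high edges at y +-82 mm; origin under its middle, on the counter. A wooden block, 77.5 mm along x, 150 mm along y, flat top 56 mm above the origin, is clamped in it at an unreported place along the tray's x. One slot runs along y through the block's middle.
- rack_top (a point): Over the middle of the tray, 56 mm above its origin, level with the block's top. The slot is 15.5 mm wide in x, its edges rounded 3 mm, open at both ends, 40 mm deep (floor 16 mm above the tray's origin). Its middle lies anywhere from -14 to +14 mm along the rack's x from this point, at y 0: see it or feel for it.
- bowl: Bystander: white bowl, 110 mm wide, 50 mm high, origin under its middle.
- jar: Bystander: glass jar, 60 mm wide, 100 mm high, origin under its middle.
- can: Bystander: can, 70 mm wide, 110 mm high, origin under its middle.
- spoon: Bystander: spoon lying flat, about 200 mm long.

How it is judged:
On the way:
1. the board is lifted clear of the draining stand, its lower edge at least 70 mm above the counter (height (world z) of board above 0.07 m and contact force between board and drain_stand below 0.1 N), for 0.1 s.
At the end, for the whole second after the job is handed in: The board stands released and at rest in the block's slot, right way up (the edge with its origin down, either face to the robot), fully home: its lower edge within 4 mm of the slot's floor, within 15 mm of the slot's middle along y, within 7 degrees of upright and of the slot's direction (z of board in the frame of board_rack between 0.012 and 0.02 m and x of board in the frame of board_rack between -0.02 and 0.02 m and y of board in the frame of board_rack between -0.015 and 0.015 m and angle between board's own z axis and vertical below 0.12 rad and angle between the x axis of board and the x axis of board_rack, either way round below 0.12 rad and linear speed of board below 0.04 m/s and angular speed of board below 0.4 rad/s); the robot touches nothing.
It fails at once if the board is pressed against the rack or its block with more than 70 N (contact force between board and board_rack above 70 N).
It fails at once if the board is dropped: out of the fingers it moves faster than 0.35 m/s (a fall of more than about 6 mm) (linear speed of board above 0.35 m/s and contact force between board and the fingers below 0.3 N).
It fails at once if a bystander (bowl, jar, can or spoon) is moved more than 20 mm (distance of any of bowl, jar, can, spoon from where it was at the start of the episode above 0.02 m).
It also fails if it takes over 61 s, if anything falls off the work surface, if the arm or the gripper's body presses on something with over 40 N, if the wrist force passes 120 N, or if a joint passes its speed limit or range.

## Working session

There is one attempt and no reset: what is moved stays moved. The work goes in short steps, Python scripts to look and compute and a tool call to move; the robot and the scene stay as the last step left them, time stands still between calls to the robot, and variables do not carry over. Pictures are saved under pics/ and viewed, at most 13 in all, crops included, and the job is handed in when it is done.

Besides the shell and the picture viewer there is one more tool, called after "Emit:" in YAML: its name, and indented under it one key for each argument. send_rows: Moves the arm, as the interface text tells. Shifts and turns lie within -1 to 1; 1 stands for 0.5 m of shift or 1.5 rad of turn. Its arguments: {"type":"object","properties":{"increments":{"type":"array","items":{"type":"object","properties":{"claw":{"type":"number"},"dx":{"type":"number"},"dy":{"type":"number"},"dz":{"type":"number"},"yaw":{"type":"number"}}}}},"required":["increments"]}

```bash
mkdir -p pics; ls; python3 - <<'E'
from plant import manip
import cv2,numpy as np
s=manip.state();print({k:np.round(v,3).tolist() for k,v in s.items()})
for n in("scene","top","wrist"):
    im=manip.grab_frame(n)[:,:,::-1]; cv2.imwrite(f"pics/{n}0.png",im)
    print(n,{k:np.round(v,4).tolist() for k,v in manip.camera_params(n).items()})
E
```

```text
pics
{'time': 0.0, 'joint_pos': [1.019, 0.053, 1.614, -0.0, 1.476, -0.119], 'joint_vel': [0.0, -0.001, 0.0, 0.001, 0.0, -0.001], 'joint_efforts': [0.002, -39.365, -37.019, 0.0, 0.007, 0.0], 'tool_pos': [0.262, 0.567, 0.23], 'tool_rot': [-0.0, 0.215, 0.977, -0.001], 'contact_force': [0.831, -0.636, -0.446], 'ft_torque': [0.007, -0.011, -0.007], 'grasp_force': 0.0, 'gripper_width': 0.999}
scene {'camera_matrix': [[394.0482, 0.0, 277.3773], [0.0, 394.0482, 215.8467], [0.0, 0.0, 1.0]], 'extrinsics': [[0.8784, 0.4778, -0.0105, -0.5373], [0.3403, -0.6408, -0.6882, -0.13], [-0.3355, 0.6009, -0.7255, 1.4801], [0.0, 0.0, 0.0, 1.0]]}
top {'camera_matrix': [[400.9613, 0.0, 278.5371], [0.0, 400.9613, 213.5431], [0.0, 0.0, 1.0]], 'extrinsics': [[-0.0794, -0.9968, -0.0014, 0.0312], [-0.9726, 0.0778, -0.2193, 0.6062], [0.2187, -0.0161, -0.9757, 0.9627], [0.0, 0.0, 0.0, 1.0]]}
wrist {'camera_matrix': [[316.5283, 0.0, 272.7751], [0.0, 316.5283, 210.2174], [0.0, 0.0, 1.0]], 'tool_from_camera': [[-0.0002, -0.9589, -0.2837, 0.0715], [1.0, -0.0002, 0.0, -0.0004], [-0.0001, -0.2837, 0.9589, -0.1433], [0.0, 0.0, 0.0, 1.0]]}
```

View pics/top0.png

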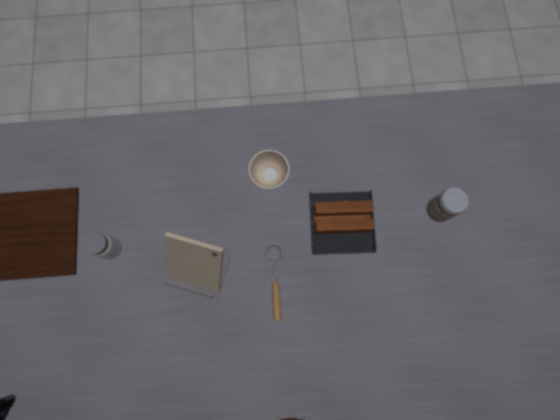

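View pics/scene0.png

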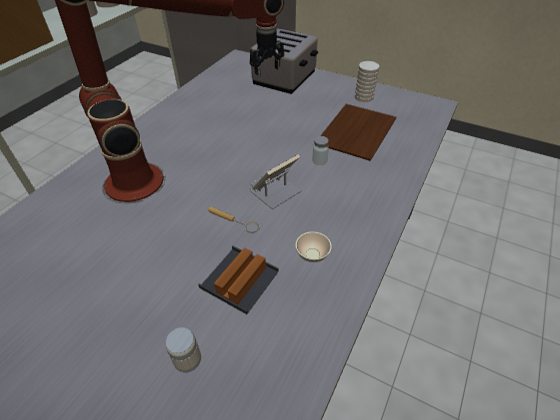

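The top view shows the board at about (166–222, 235–292) with its upper edge at top, and the rack with two wooden halves at (311–374, 192–252). In the scene view the board is at about (275,172) and the rack at (240,278). Next: enlarged crops.

```bash
python3 - <<'E'
import cv2,numpy as np
t=cv2.imread("pics/top0.png");s=cv2.imread("pics/scene0.png")
def c(im,x,y,w=100,h=75):
    o=cv2.resize(im[y:y+h,x:x+w],(400,300),interpolation=cv2.INTER_CUBIC)
    for i in range(0,w,20):cv2.putText(o,str(x+i),(i*4,8),0,.3,(0,255,255));o[::8,i*4]=(0,255,255)
    for i in range(0,h,15):cv2.putText(o,str(y+i),(0,i*4+4),0,.3,(0,255,0));o[i*4,::8]=(0,255,0)
    return o
cv2.imwrite("pics/m1.png",np.vstack([np.hstack([c(t,150,228),c(t,294,184)]),np.hstack([c(s,228,145),c(s,190,240)])]))
E
```

```text
(no output)
```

View pics/m1.png

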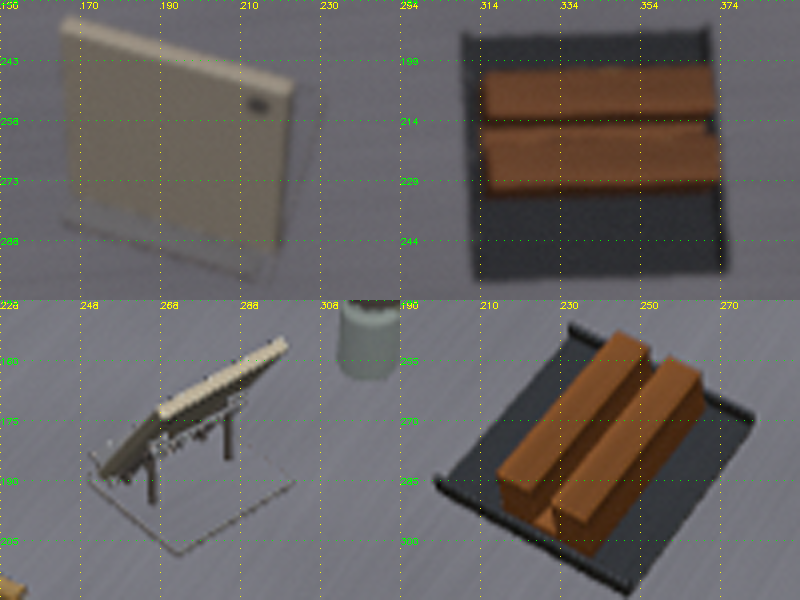

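```bash
cat > h.py <<'E'
import numpy as np
from plant import manip
def tri(obs):
    A=[]
    for n,u,v in obs:
        c=manip.camera_params(n);P=np.array(c["camera_matrix"])@np.array(c["extrinsics"])[:3]
        A+=[u*P[2]-P[0],v*P[2]-P[1]]
    A=np.array(A);A/=np.linalg.norm(A[:,:3],axis=1)[:,None]
    X=np.linalg.lstsq(A[:,:3],-A[:,3],rcond=None)[0]
    return X,np.abs(A[:,:3]@X+A[:,3]).max()
def plane(n,u,v,z):
    c=manip.camera_params(n);E=np.array(c["extrinsics"]);R=E[:3,:3];o=-R.T@E[:3,3]
    d=R.T@np.linalg.inv(c["camera_matrix"])@[u,v,1];return o+d*(z-o[2])/d[2]
E
python3 - <<'E'
from h import *
T=lambda a:("top",294+(a[0]-400)/4-.4,184+a[1]/4-.4)
S=lambda a:("scene",190+(a[0]-400)/4-.4,240+(a[1]-300)/4-.4)
B=lambda n,u,v:(n,u-.4,v-.4)
for nm,o in {"top+y":[B("top",165.9,233.9),B("scene",299.5,156)],"top-y":[B("top",223,250.2),B("scene",268,173.2)],
"slot+x,+y":[T((490,117)),S((668,356))],"slot+x,-y":[T((716,111)),S((552,503))],
"slot-x,+y":[T((487,135)),S((650,347))],"slot-x,-y":[T((716,126)),S((530,490))],
"out+x,+y":[T((486,72)),S((702,376))],"out+x,-y":[T((716,66)),S((588,522))],
"out-x,+y":[T((490,190)),S((615,331))],"out-x,-y":[T((720,180)),S((498,473))]}.items():
    X,r=tri(o);print(nm,X.round(4),r.round(4))
for p in [(462,37),(708,30),(475,280),(728,270)]:print("tray",plane(*T(p),0.02).round(3), plane(*T(p),0.0).round(3))
for p in [(168,277),(218.8,291)]: print("low",plane("top",*p,0.03).round(3))
E
```

```text
top+y [0.5612 0.2502 0.1517] 0.0002
top-y [0.5125 0.1195 0.1545] 0.0002
slot+x,+y [ 0.6041 -0.1148  0.0538] 0.0004
slot+x,-y [ 0.5974 -0.2618  0.052 ] 0.0012
slot-x,+y [ 0.5903 -0.113   0.0552] 0.0019
slot-x,-y [ 0.5836 -0.2612  0.0583] 0.0022
out+x,+y [ 0.6347 -0.1161  0.0502] 0.0004
out+x,-y [ 0.6276 -0.2646  0.0543] 0.0021
out-x,+y [ 0.556  -0.1108  0.0511] 0.0004
out-x,-y [ 0.5511 -0.2588  0.0523] 0.0005
tray [ 0.668 -0.105  0.02 ] [ 0.674 -0.107  0.   ]
tray [ 0.66  -0.273  0.02 ] [ 0.665 -0.278  0.   ]
tray [ 0.503 -0.098  0.02 ] [ 0.505 -0.1    0.   ]
tray [ 0.496 -0.265  0.02 ] [ 0.498 -0.27   0.   ]
low [0.471 0.279 0.03 ]
low [0.425 0.15  0.03 ]
```

Emit:
send_rows:
  increments:
    - {"claw": -1, "dz": -0.1}
    - {"claw": -1, "dx": -0.796, "dy": -0.465, "dz": -0.1, "yaw": 0.997}
    - {"claw": -1, "dx": -0.796, "dy": -0.465, "dz": -0.1, "yaw": 0.997}
    - {"claw": -1, "dx": -0.796, "dy": -0.465, "dz": -0.1, "yaw": 0.997}
    - {"claw": -1, "dx": -0.796, "dy": -0.465, "dz": -0.1, "yaw": 0.997}
    - {"claw": -1, "dx": -0.796, "dy": -0.465, "dz": -0.1, "yaw": 0.997}
    - {"claw": -1, "dx": -0.796, "dy": -0.465, "dz": -0.1, "yaw": 0.997}
    - {"claw": -1, "dx": -0.796, "dy": -0.465, "dz": -0.1, "yaw": 0.997}
    - {"claw": -1, "dx": -0.796, "dy": -0.465, "dz": -0.1, "yaw": 0.997}
    - {"claw": -1, "dx": -0.796, "dy": -0.465, "dz": -0.1, "yaw": 0.997}
    - {"claw": -1, "dx": -0.796, "dy": -0.465, "dz": -0.1, "yaw": 0.997}
    - {"claw": -1, "dx": -0.796, "dy": -0.465, "dz": -0.1, "yaw": 0.997}
    - {"claw": -1, "dx": -0.796, "dy": -0.465, "dz": -0.1, "yaw": 0.997}
    - {"claw": -1, "dx": -0.796, "dy": -0.465, "dz": -0.1, "yaw": 0.997}

```text
invalid input
```

```bash
cat >> h.py <<'E'
from scipy.spatial.transform import Rotation as Ro
def show():
    s=manip.state();R=Ro.from_quat(np.roll(s["tool_rot"],-1)).as_matrix()
    print(s["time"],np.round(s["tool_pos"],4),"tooly",np.round(R[:,1],3),"ang",round(float(np.arctan2(R[1,1],R[0,1])),4),"F",np.round(s["contact_force"],1),"w",s["gripper_width"],"g",s["grasp_force"],"q6",s["joint_pos"][5])
    return s,R
def wcam():
    s,R=show();T=np.eye(4);T[:3,:3]=R;T[:3,3]=s["tool_pos"]
    c=manip.camera_params("wrist");return np.array(c["camera_matrix"]),T@np.array(c["tool_from_camera"])
def wplane(K,M,u,v,z):
    d=M[:3,:3]@np.linalg.inv(K)@[u,v,1];return M[:3,3]+d*(z-M[2,3])/d[2]
E
python3 - <<'E'
from h import *
import cv2
K,M=wcam();im=manip.grab_frame("wrist")[:,:,::-1]
np.savez("w1.npz",K=K,M=M)
cv2.imwrite("pics/w1.png",im)
P=lambda X:(K@(M[:3,:3].T@(np.array(X)-M[:3,3])))
for X in [(.5612,.2502,.1517),(.5125,.1195,.1545)]: p=P(X);print(p[:2]/p[2])
E
```

```text
0.15 [0.2619 0.567  0.2303] tooly [ 0.419  0.908 -0.002] ang 1.138 F [-0.1 -0.2  1.3] w 1.0016832529365907 g 0.0 q6 -0.1190024355086608
[125.98208661 568.05520459]
[-7.34837708e-02  5.77433709e+02]
```

View pics/w1.png

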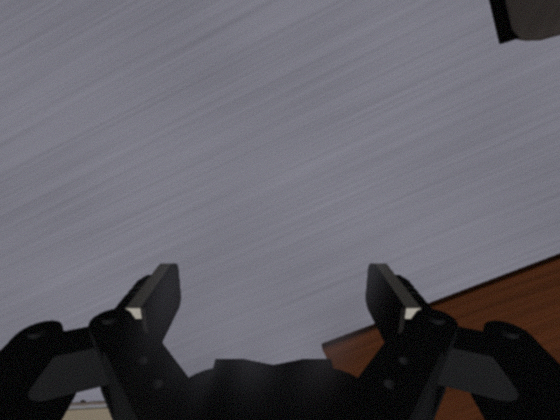

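The move was refused, so the picture shows only the counter, with the fingertips at (165,270) and (380,270). I'll resend with every key present in each row.

Emit:
send_rows:
  increments:
    - {"claw": -1, "dx": 0, "dy": 0, "dz": -0.1, "yaw": 0}
    - {"claw": -1, "dx": -0.796, "dy": -0.465, "dz": -0.1, "yaw": 0.997}
    - {"claw": -1, "dx": -0.796, "dy": -0.465, "dz": -0.1, "yaw": 0.997}
    - {"claw": -1, "dx": -0.796, "dy": -0.465, "dz": -0.1, "yaw": 0.997}
    - {"claw": -1, "dx": -0.796, "dy": -0.465, "dz": -0.1, "yaw": 0.997}
    - {"claw": -1, "dx": -0.796, "dy": -0.465, "dz": -0.1, "yaw": 0.997}
    - {"claw": -1, "dx": -0.796, "dy": -0.465, "dz": -0.1, "yaw": 0.997}
    - {"claw": -1, "dx": -0.796, "dy": -0.465, "dz": -0.1, "yaw": 0.997}
    - {"claw": -1, "dx": -0.796, "dy": -0.465, "dz": -0.1, "yaw": 0.997}
    - {"claw": -1, "dx": -0.796, "dy": -0.465, "dz": -0.1, "yaw": 0.997}
    - {"claw": -1, "dx": -0.796, "dy": -0.465, "dz": -0.1, "yaw": 0.997}
    - {"claw": -1, "dx": -0.796, "dy": -0.465, "dz": -0.1, "yaw": 0.997}

```text
time: 1.7
tool_pos: [0.5253, 0.1904, 0.2813]
tool_rot: [-0.0, 0.821, 0.571, 0.0]
contact_force: [-0.7, 0.9, -0.5]
gripper_width: 1.0
grasp_force: 0.0
```

```bash
python3 - <<'E'
from h import *
import cv2
K,M=wcam();im=manip.grab_frame("wrist")[:,:,::-1]
np.savez("w2.npz",K=K,M=M)
cv2.imwrite("pics/w2.png",im)
P=lambda X:(K@(M[:3,:3].T@(np.array(X)-M[:3,3])))
for X in [(.5612,.2502,.1517),(.5125,.1195,.1545)]: p=P(X);print(p[:2]/p[2])
E
```

```text
1.7 [0.5253 0.1904 0.2813] tooly [ 0.938 -0.347 -0.   ] ang -0.3547 F [-0.7  0.9 -0.5] w 0.999863297939423 g 0.0 q6 0.5691327125126687
[287.52878926 120.59437631]
[285.45080501 273.85819632]
```

View pics/w2.png

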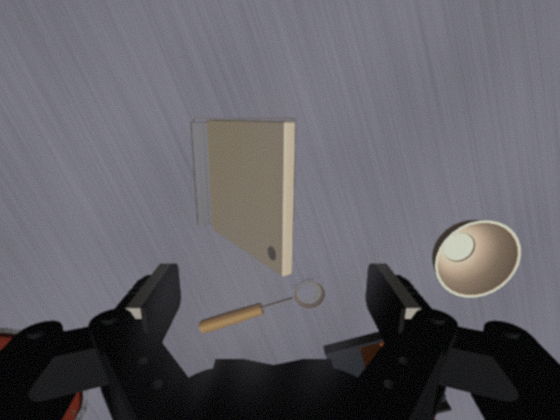

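The wrist picture shows the board's upper edge from (289,121) to (287,274), within 1.5 px of the prediction. The closing axis is aligned with the lean, so I'm descending astride the edge.

Emit:
send_rows:
  increments:
    - {"claw": -1, "dx": 0, "dy": 0, "dz": 0.1, "yaw": 0}
    - {"claw": -1, "dx": 0, "dy": 0, "dz": 0.2, "yaw": 0}
    - {"claw": -1, "dx": 0, "dy": 0, "dz": 0.28, "yaw": 0}
    - {"claw": -1, "dx": 0, "dy": 0, "dz": 0.336, "yaw": 0}
    - {"claw": -1, "dx": 0, "dy": 0, "dz": 0.336, "yaw": 0}
    - {"claw": -0.3, "dx": 0, "dy": 0, "dz": 0.336, "yaw": 0}
    - {"claw": -0.3, "dx": 0, "dy": 0, "dz": 0.336, "yaw": 0}
    - {"claw": -0.3, "dx": 0, "dy": 0, "dz": 0.336, "yaw": 0}
    - {"claw": -0.3, "dx": 0, "dy": 0, "dz": 0.336, "yaw": 0}

```text
time: 2.88
tool_pos: [0.5263, 0.1894, 0.114]
tool_rot: [0.0, 0.822, 0.57, 0.001]
contact_force: [1.1, 0.5, 0.3]
gripper_width: 0.651
grasp_force: 0.0
```

Emit:
send_rows:
  increments:
    - {"claw": -0.06, "dx": 0, "dy": -0.006, "dz": 0, "yaw": 0}
    - {"claw": -0.06, "dx": 0, "dy": -0.006, "dz": 0, "yaw": 0}
    - {"claw": 0.03, "dx": 0, "dy": -0.023, "dz": -0.013, "yaw": 0}
    - {"claw": 0.13, "dx": 0, "dy": -0.04, "dz": -0.025, "yaw": 0}
    - {"claw": 0.13, "dx": 0, "dy": -0.04, "dz": -0.025, "yaw": 0}
    - {"claw": 0.2, "dx": 0, "dy": -0.057, "dz": -0.033, "yaw": 0}
    - {"claw": 0.29, "dx": 0, "dy": -0.074, "dz": -0.04, "yaw": 0}
    - {"claw": 0.29, "dx": 0, "dy": -0.074, "dz": -0.04, "yaw": 0}
    - {"claw": 0.36, "dx": 0, "dy": -0.093, "dz": -0.046, "yaw": 0}
    - {"claw": 0.43, "dx": 0, "dy": -0.112, "dz": -0.05, "yaw": 0}
    - {"claw": 0.43, "dx": 0, "dy": -0.112, "dz": -0.05, "yaw": 0}
    - {"claw": 0.48, "dx": 0, "dy": -0.126, "dz": -0.052, "yaw": 0}
    - {"claw": 0.53, "dx": 0, "dy": -0.14, "dz": -0.054, "yaw": 0}
    - {"claw": 0.53, "dx": 0, "dy": -0.14, "dz": -0.054, "yaw": 0}
    - {"claw": 0.53, "dx": 0, "dy": -0.14, "dz": -0.054, "yaw": 0}

```text
time: 4.75
tool_pos: [0.4603, 0.2139, 0.1403]
tool_rot: [0.0, 0.822, 0.57, -0.0]
contact_force: [-0.8, 0.4, 0.1]
gripper_width: 0.234
grasp_force: 0.0
```

```bash
python3 - <<'E'
from h import *
import cv2
show()
a=manip.grab_frame("wrist")[:,:,::-1];b=manip.grab_frame("scene")[:,:,::-1]
b=cv2.resize(b[90:240,180:330],(420,420),interpolation=cv2.INTER_CUBIC)
m=np.hstack([a,b]);cv2.imwrite("pics/g1.png",cv2.resize(m,(800,int(800*420/980))))
E
```

```text
4.75 [0.4603 0.2139 0.1403] tooly [ 0.937 -0.35  -0.   ] ang -0.3574 F [-0.8  0.4  0.1] w 0.23403251749109005 g 0.04380522692486011 q6 0.6457046438381505
```

View pics/g1.png

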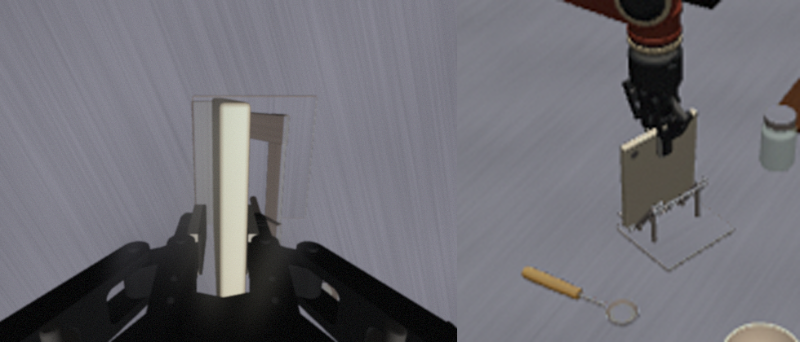

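The board is now nearly upright between the fingers. Its upper edge runs through the wrist view's middle at (235,100)–(232,295), and its lower edge still rests on the lip. Closing and lifting.

Emit:
send_rows:
  increments:
    - {"claw": 1, "dx": 0, "dy": 0, "dz": 0, "yaw": 0}
    - {"claw": 1, "dx": 0, "dy": 0, "dz": 0, "yaw": 0}
    - {"claw": 1, "dx": 0, "dy": 0, "dz": 0, "yaw": 0}
    - {"claw": 1, "dx": 0, "dy": 0, "dz": 0, "yaw": 0}
    - {"claw": 1, "dx": 0, "dy": 0, "dz": 0, "yaw": 0}
    - {"claw": 1, "dx": 0, "dy": 0, "dz": -0.03, "yaw": 0}
    - {"claw": 1, "dx": 0, "dy": 0, "dz": -0.08, "yaw": 0}
    - {"claw": 1, "dx": 0, "dy": 0, "dz": -0.14, "yaw": 0}
    - {"claw": 1, "dx": 0, "dy": 0, "dz": -0.2, "yaw": 0}
    - {"claw": 1, "dx": 0, "dy": 0, "dz": -0.26, "yaw": 0}
    - {"claw": 1, "dx": 0, "dy": 0, "dz": -0.3, "yaw": 0}
    - {"claw": 1, "dx": 0, "dy": 0, "dz": -0.3, "yaw": 0}

```text
time: 6.35
tool_pos: [0.4613, 0.214, 0.2924]
tool_rot: [0.001, 0.822, 0.57, 0.002]
contact_force: [-0.3, 0.3, -3.7]
gripper_width: 0.131
grasp_force: 59.0
```

```bash
python3 - <<'E'
from h import *
import cv2
K,M=wcam();np.savez("w3.npz",K=K,M=M)
a=manip.grab_frame("wrist")[:,:,::-1];b=manip.grab_frame("scene")[:,:,::-1];t=manip.grab_frame("top")[:,:,::-1]
cv2.imwrite("pics/a3.png",a);cv2.imwrite("pics/b3.png",b);cv2.imwrite("pics/t3.png",t)
b=cv2.resize(b[60:210,200:400],(560,420),interpolation=cv2.INTER_CUBIC)
m=np.hstack([a[:,120:360],b]);print(m.shape);cv2.imwrite("pics/g2.png",m)
E
```

```text
6.35 [0.4613 0.214  0.2924] tooly [ 0.937 -0.35   0.003] ang -0.3577 F [-0.3  0.3 -3.7] w 0.13109399142061126 g 59.04463827610016 q6 0.6457007207801511
(420, 800, 3)
```

View pics/g2.png

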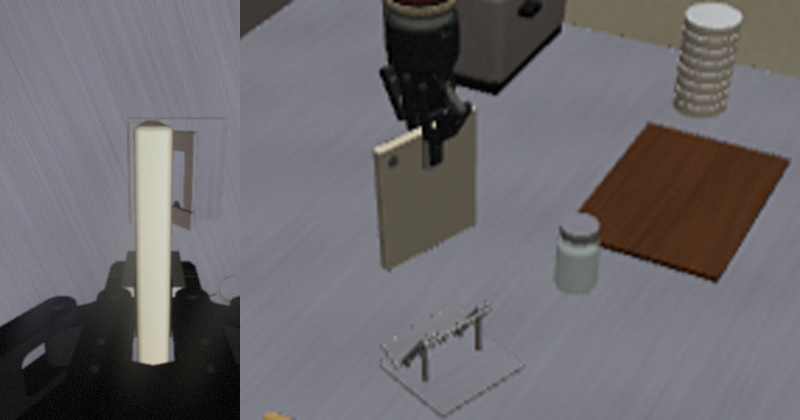

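```bash
cat > fit.py <<'E'
from h import *
from scipy.optimize import least_squares
d=np.load("w3.npz");K,M=d["K"],d["M"]
c=manip.camera_params("wrist");Tt=M@np.linalg.inv(np.array(c["tool_from_camera"]))
s=manip.camera_params("scene");Ks=np.array(s["camera_matrix"]);E=np.array(s["extrinsics"])
def pt(p,sx,h,y=.006):  # p: tx,tz,phi ; h down the board
    cx,sn=np.cos(p[2]),np.sin(p[2]);return np.array([p[0]+cx*sx-sn*h,y,p[1]+sn*sx+cx*h])
W=lambda q:Tt[:3,:3]@q+Tt[:3,3]
def ps(q):v=Ks@(E[:3,:3]@W(q)+E[:3,3]);return v[:2]/v[2]
def pw(q):v=K@(M[:3,:3].T@(W(q)-M[:3,3]));return v[:2]/v[2]
obs=[((-.07,0),(248.9,115.1)),((-.07,.16),(252.1,155.7)),((.07,.16),(284.3,141.1)),((.07,0),(283.6,98.6))]
def res(p):
    r=[]
    for a,o in obs:r+=list(ps(pt(p,*a))-(np.array(o)-p[3:5]))
    r+=[(pw(pt(p,.07,0,0))[1]-125)/1.5,(pw(pt(p,-.07,0,0))[1]-364)/1.5];return np.array(r+[p[3]/2,p[4]/2])
f=least_squares(res,[0,-.04,0,0,0]);print(f.x.round(4),f.fun.round(2))
E
python3 fit.py
```

```text
[-1.50000e-03  1.14000e-02 -1.22000e-02 -1.18260e+00 -1.27798e+01] [ 0.47  2.03  0.73  1.28 -0.57 -1.54 -0.34  1.42 -0.9   1.11 -0.59 -6.39]
```

```bash
sed -i 's|,(pw(pt(p,-.07,0,0))\[1\]-364)/1.5||' fit.py; python3 fit.py
```

```text
[-0.0009 -0.0394  0.0038 -0.5618 -0.5349] [ 0.14 -0.49 -0.02  1.56 -0.38 -0.68  0.41 -0.25  0.01 -0.28 -0.27]
```

Emit:
send_rows:
  increments:
    - {"claw": 1, "dx": -0.06, "dy": 0.04, "dz": 0, "yaw": -0.02}
    - {"claw": 1, "dx": -0.15, "dy": 0.106, "dz": 0, "yaw": -0.05}
    - {"claw": 1, "dx": -0.25, "dy": 0.176, "dz": 0, "yaw": -0.08}
    - {"claw": 1, "dx": -0.35, "dy": 0.247, "dz": 0, "yaw": -0.11}
    - {"claw": 1, "dx": -0.45, "dy": 0.317, "dz": 0, "yaw": -0.14}
    - {"claw": 1, "dx": -0.55, "dy": 0.388, "dz": 0, "yaw": -0.17}
    - {"claw": 1, "dx": -0.65, "dy": 0.459, "dz": 0, "yaw": -0.2}
    - {"claw": 1, "dx": -0.75, "dy": 0.529, "dz": 0, "yaw": -0.209}
    - {"claw": 1, "dx": -0.82, "dy": 0.578, "dz": 0, "yaw": -0.209}
    - {"claw": 1, "dx": -0.852, "dy": 0.601, "dz": 0, "yaw": -0.209}
    - {"claw": 1, "dx": -0.852, "dy": 0.601, "dz": 0, "yaw": -0.209}
    - {"claw": 1, "dx": -0.852, "dy": 0.601, "dz": 0, "yaw": -0.209}

```text
time: 8.0
tool_pos: [0.5926, -0.289, 0.2897]
tool_rot: [-0.001, 0.722, 0.692, 0.0]
contact_force: [-0.2, -0.2, -2.6]
gripper_width: 0.132
grasp_force: 59.2
```

```bash
python3 - <<'E'
from h import *
import cv2
K,M=wcam();np.savez("w4.npz",K=K,M=M)
a=manip.grab_frame("wrist")[:,:,::-1];cv2.imwrite("pics/a4.png",a)
o=cv2.resize(a[0:150,180:380],(800,600),interpolation=cv2.INTER_CUBIC)
for i in range(0,200,20):cv2.putText(o,str(180+i),(i*4,590),0,.35,(0,255,255));o[::8,i*4]=(0,255,255)
for i in range(0,150,15):cv2.putText(o,str(i),(0,i*4+4),0,.35,(0,255,0));o[i*4,::8]=(0,255,0)
cv2.imwrite("pics/c4.png",o)
E
```

```text
8.0 [ 0.5926 -0.289   0.2897] tooly [ 0.999 -0.043 -0.001] ang -0.0429 F [-0.2 -0.2 -2.6] w 0.1319802975714821 g 59.17968213558197 q6 -0.5238539662994718
```

View pics/c4.png

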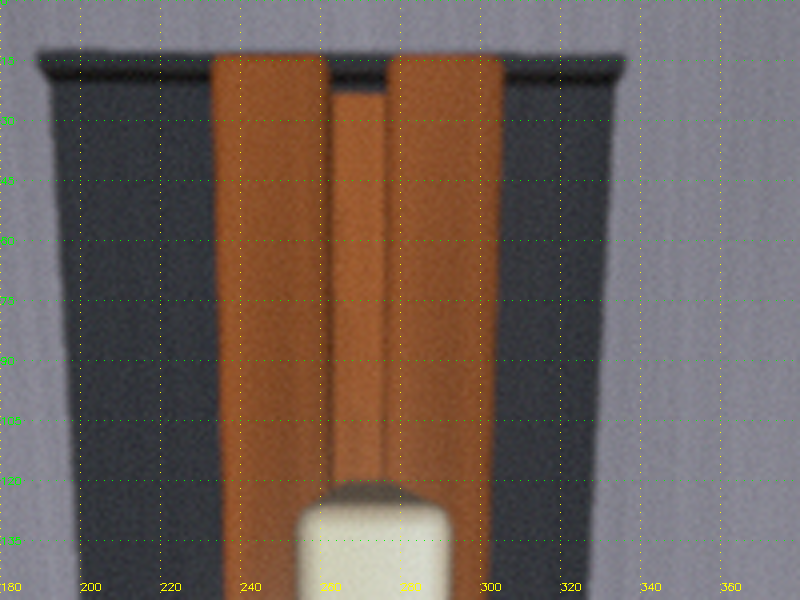

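```bash
python3 - <<'E'
from h import *
d=np.load("w4.npz");K,M=d["K"],d["M"]
for r,cs in ((14.6,(232.4,262,276.6,305.4)),(144.6,(235.6,302.1))):
    for c in cs: print(r,c,wplane(K,M,c,r,.056).round(4))
ze=.2897+.0394
for c in (254.2,273.4,292.6): print("board",wplane(K,M,c,127,ze).round(4))
for c in ((195,15,.02),(330,15,.02)):pass
E
```

```text
14.6 232.4 [ 0.558  -0.1127  0.056 ]
14.6 262 [ 0.5891 -0.1141  0.056 ]
14.6 276.6 [ 0.6044 -0.1147  0.056 ]
14.6 305.4 [ 0.6347 -0.116   0.056 ]
144.6 235.6 [ 0.5512 -0.2467  0.056 ]
144.6 302.1 [ 0.6289 -0.2501  0.056 ]
board [ 0.5901 -0.2205  0.3291]
board [ 0.5962 -0.2208  0.3291]
board [ 0.6023 -0.2211  0.3291]
```

The wrist crop shows the slot between columns 262 and 277 at row 15, dead centre in the block. The board's upper edge is centred at column 273.5, about 4 mm to the +x side at slot height. Moving over the slot and down to just above the block.

Emit:
send_rows:
  increments:
    - {"claw": 1, "dx": 0.05, "dy": -0.003, "dz": 0, "yaw": 0.0}
    - {"claw": 1, "dx": 0.12, "dy": -0.006, "dz": 0, "yaw": -0.002}
    - {"claw": 1, "dx": 0.18, "dy": -0.009, "dz": 0, "yaw": -0.002}
    - {"claw": 1, "dx": 0.203, "dy": -0.009, "dz": 0.05, "yaw": -0.002}
    - {"claw": 1, "dx": 0.203, "dy": -0.009, "dz": 0.12, "yaw": -0.002}
    - {"claw": 1, "dx": 0.203, "dy": -0.009, "dz": 0.18, "yaw": -0.002}
    - {"claw": 1, "dx": 0.203, "dy": -0.009, "dz": 0.207, "yaw": -0.002}
    - {"claw": 1, "dx": 0.203, "dy": -0.009, "dz": 0.207, "yaw": -0.002}
    - {"claw": 1, "dx": 0.203, "dy": -0.009, "dz": 0.207, "yaw": -0.002}

```text
time: 9.18
tool_pos: [0.5936, -0.1888, 0.1889]
tool_rot: [0.001, 0.721, 0.693, 0.001]
contact_force: [0.4, -0.4, -3.4]
gripper_width: 0.134
grasp_force: 59.1
```

```bash
python3 - <<'E'
from h import *
import cv2
s,R=show()
b=manip.grab_frame("scene")[:,:,::-1]
o=cv2.resize(b[190:310,170:330],(800,600),interpolation=cv2.INTER_CUBIC)
cv2.imwrite("pics/c5.png",o)
E
```

```text
9.175 [ 0.5936 -0.1888  0.1889] tooly [ 0.999 -0.041  0.003] ang -0.0407 F [ 0.4 -0.4 -3.4] w 0.13378701105755536 g 59.096306562423706 q6 -0.38668301636274865
```

View pics/c5.png

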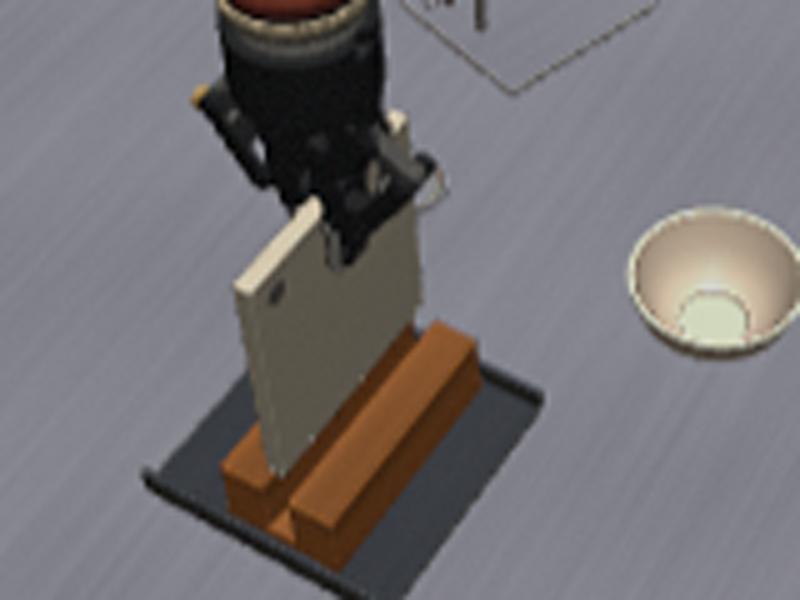

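The board hangs just above the slot in the scene view, lower corner at (280,470), between the two block halves. Lowering gently.

Emit:
send_rows:
  increments:
    - {"claw": 1, "dx": 0, "dy": -0.002, "dz": 0.008, "yaw": 0.004}
    - {"claw": 1, "dx": 0, "dy": -0.002, "dz": 0.016, "yaw": 0.004}
    - {"claw": 1, "dx": 0, "dy": -0.002, "dz": 0.02, "yaw": 0.004}
    - {"claw": 1, "dx": 0, "dy": -0.002, "dz": 0.024, "yaw": 0.004}
    - {"claw": 1, "dx": 0, "dy": -0.002, "dz": 0.027, "yaw": 0.004}
    - {"claw": 1, "dx": 0, "dy": -0.002, "dz": 0.03, "yaw": 0.004}
    - {"claw": 1, "dx": 0, "dy": -0.002, "dz": 0.03, "yaw": 0.004}

```text
time: 10.1
tool_pos: [0.5917, -0.1887, 0.1716]
tool_rot: [-0.0, 0.724, 0.69, -0.0]
contact_force: [0.2, 0.0, -2.5]
gripper_width: 0.134
grasp_force: 59.2
```

Emit:
send_rows:
  increments:
    - {"claw": 1, "dx": 0, "dy": 0, "dz": 0.006, "yaw": 0}
    - {"claw": 1, "dx": 0, "dy": 0, "dz": 0.012, "yaw": 0}
    - {"claw": 1, "dx": 0, "dy": 0, "dz": 0.018, "yaw": 0}
    - {"claw": 1, "dx": 0, "dy": 0, "dz": 0.022, "yaw": 0}
    - {"claw": 1, "dx": 0, "dy": 0, "dz": 0.022, "yaw": 0}

```text
time: 10.72
tool_pos: [0.5916, -0.1886, 0.1605]
tool_rot: [-0.0, 0.724, 0.69, -0.0]
contact_force: [0.2, -1.0, -3.1]
gripper_width: 0.131
grasp_force: 59.3
```

Emit:
send_rows:
  increments:
    - {"claw": 1, "dx": 0, "dy": 0, "dz": 0.008, "yaw": 0}
    - {"claw": 1, "dx": 0, "dy": 0, "dz": 0.016, "yaw": 0}
    - {"claw": 1, "dx": 0, "dy": 0, "dz": 0.024, "yaw": 0}
    - {"claw": 1, "dx": 0, "dy": 0, "dz": 0.032, "yaw": 0}
    - {"claw": 1, "dx": 0, "dy": 0, "dz": 0.036, "yaw": 0}
    - {"claw": 1, "dx": 0, "dy": 0, "dz": 0.036, "yaw": 0}

```text
time: 11.48
tool_pos: [0.5916, -0.1887, 0.1426]
tool_rot: [-0.0, 0.724, 0.69, -0.0]
contact_force: [0.3, -0.8, -2.4]
gripper_width: 0.138
grasp_force: 59.4
```

Emit:
send_rows:
  increments:
    - {"claw": 1, "dx": 0, "dy": 0, "dz": 0.002, "yaw": 0}
    - {"claw": 1, "dx": 0, "dy": 0, "dz": 0.004, "yaw": 0}
    - {"claw": 1, "dx": 0, "dy": 0, "dz": 0.006, "yaw": 0}
    - {"claw": 1, "dx": 0, "dy": 0, "dz": 0.006, "yaw": 0}

```text
time: 11.98
tool_pos: [0.5916, -0.1887, 0.1397]
tool_rot: [-0.0, 0.724, 0.69, -0.0]
contact_force: [-0.3, -0.1, -4.3]
gripper_width: 0.133
grasp_force: 59.4
```

Emit:
send_rows:
  increments:
    - {"claw": 1, "dx": 0, "dy": 0, "dz": 0.002, "yaw": 0}
    - {"claw": 1, "dx": 0, "dy": 0, "dz": 0.004, "yaw": 0}
    - {"claw": 1, "dx": 0, "dy": 0, "dz": 0.004, "yaw": 0}

```text
time: 12.35
tool_pos: [0.5916, -0.1887, 0.1376]
tool_rot: [-0.0, 0.724, 0.69, -0.0]
contact_force: [-0.2, 0.0, -2.9]
gripper_width: 0.13
grasp_force: 59.4
```

Emit:
send_rows:
  increments:
    - {"claw": 1, "dx": 0, "dy": 0, "dz": 0.002, "yaw": 0}
    - {"claw": 1, "dx": 0, "dy": 0, "dz": 0.002, "yaw": 0}
    - {"claw": 1, "dx": 0, "dy": 0, "dz": 0.002, "yaw": 0}

```text
time: 12.72
tool_pos: [0.5917, -0.1887, 0.1368]
tool_rot: [0.0, 0.724, 0.69, 0.0]
contact_force: [-0.1, -0.5, -2.9]
gripper_width: 0.13
grasp_force: 59.4
```

Emit:
send_rows:
  increments:
    - {"claw": 1, "dx": 0, "dy": 0, "dz": 0.002, "yaw": 0}
    - {"claw": 1, "dx": 0, "dy": 0, "dz": 0.003, "yaw": 0}
    - {"claw": 1, "dx": 0, "dy": 0, "dz": 0.003, "yaw": 0}

```text
time: 13.1
tool_pos: [0.5917, -0.1887, 0.1352]
tool_rot: [-0.0, 0.724, 0.69, -0.0]
contact_force: [-0.8, -0.2, -3.3]
gripper_width: 0.132
grasp_force: 59.4
```

Emit:
send_rows:
  increments:
    - {"claw": 1, "dx": 0, "dy": 0, "dz": 0.002, "yaw": 0}
    - {"claw": 1, "dx": 0, "dy": 0, "dz": 0.003, "yaw": 0}
    - {"claw": 1, "dx": 0, "dy": 0, "dz": 0.003, "yaw": 0}

```text
time: 13.48
tool_pos: [0.5917, -0.1887, 0.1337]
tool_rot: [-0.0, 0.724, 0.69, -0.0]
contact_force: [0.6, -0.1, -3.8]
gripper_width: 0.132
grasp_force: 59.4
```

Emit:
send_rows:
  increments:
    - {"claw": 1, "dx": 0, "dy": 0, "dz": 0.002, "yaw": 0}
    - {"claw": 1, "dx": 0, "dy": 0, "dz": 0.003, "yaw": 0}
    - {"claw": 1, "dx": 0, "dy": 0, "dz": 0.003, "yaw": 0}

```text
time: 13.85
tool_pos: [0.5917, -0.1887, 0.1322]
tool_rot: [-0.0, 0.724, 0.69, -0.0]
contact_force: [-0.0, 0.4, -3.2]
gripper_width: 0.13
grasp_force: 59.4
```

Emit:
send_rows:
  increments:
    - {"claw": 1, "dx": 0, "dy": 0, "dz": 0.002, "yaw": 0}
    - {"claw": 1, "dx": 0, "dy": 0, "dz": 0.004, "yaw": 0}
    - {"claw": 1, "dx": 0, "dy": 0, "dz": 0.004, "yaw": 0}

```text
time: 14.22
tool_pos: [0.5919, -0.1887, 0.1307]
tool_rot: [0.0, 0.724, 0.69, 0.0]
contact_force: [-1.5, 0.5, -0.4]
gripper_width: 0.13
grasp_force: 59.7
```

```bash
python3 - <<'E'
from h import *
import cv2
s,R=show()
b=manip.grab_frame("scene")[:,:,::-1];cv2.imwrite("pics/s6.png",b)
o=cv2.resize(b[210:315,190:330],(800,600),interpolation=cv2.INTER_CUBIC)
cv2.imwrite("pics/c6.png",o)
E
```

```text
14.225 [ 0.5919 -0.1887  0.1307] tooly [ 0.999 -0.047  0.   ] ang -0.047 F [-1.5  0.5 -0.4] w 0.13008675182815463 g 59.6535587310791 q6 -0.38141656516132955
```

View pics/c6.png

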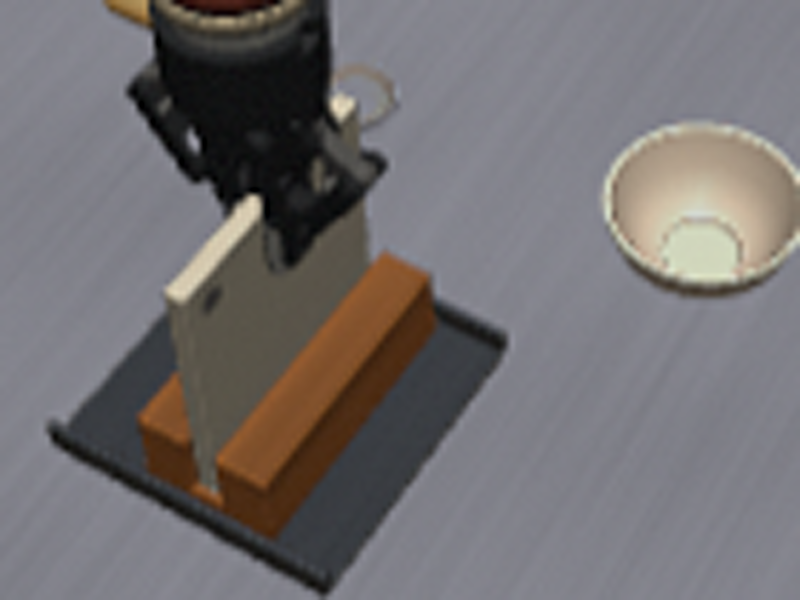

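The board's lower corner sits on the slot floor at (208,488), and the force has started to rise. Confirming with a slightly firmer press.

Emit:
send_rows:
  increments:
    - {"claw": 1, "dx": 0, "dy": 0, "dz": 0.001, "yaw": 0}
    - {"claw": 1, "dx": 0, "dy": 0, "dz": 0.002, "yaw": 0}
    - {"claw": 1, "dx": 0, "dy": 0, "dz": 0.002, "yaw": 0}

```text
time: 14.65
tool_pos: [0.5921, -0.1887, 0.1307]
tool_rot: [0.0, 0.723, 0.69, 0.0]
contact_force: [-2.8, 3.2, 5.2]
gripper_width: 0.135
grasp_force: 60.4
```

Emit:
send_rows:
  increments:
    - {"claw": 0.65, "dx": 0, "dy": 0, "dz": -0.001, "yaw": 0}
    - {"claw": 0.6, "dx": 0, "dy": 0, "dz": -0.001, "yaw": 0}
    - {"claw": 0.5, "dx": 0, "dy": 0, "dz": -0.001, "yaw": 0}
    - {"claw": 0.3, "dx": 0, "dy": 0, "dz": -0.001, "yaw": 0}
    - {"claw": 0.0, "dx": 0, "dy": 0, "dz": -0.001, "yaw": 0}
    - {"claw": 0.0, "dx": 0, "dy": 0, "dz": -0.001, "yaw": 0}
    - {"claw": 0.0, "dx": 0, "dy": 0, "dz": -0.001, "yaw": 0}
    - {"claw": 0.0, "dx": 0, "dy": 0, "dz": -0.04, "yaw": 0}
    - {"claw": 0.0, "dx": 0, "dy": 0, "dz": -0.1, "yaw": 0}
    - {"claw": 0.0, "dx": 0, "dy": 0, "dz": -0.18, "yaw": 0}
    - {"claw": 0.0, "dx": 0, "dy": 0, "dz": -0.26, "yaw": 0}
    - {"claw": 0.0, "dx": 0, "dy": 0, "dz": -0.3, "yaw": 0}
    - {"claw": 0.0, "dx": 0, "dy": 0, "dz": -0.3, "yaw": 0}
    - {"claw": 0.0, "dx": 0, "dy": 0, "dz": -0.3, "yaw": 0}

```text
time: 16.4
tool_pos: [0.591, -0.1884, 0.2773]
tool_rot: [-0.001, 0.724, 0.69, -0.001]
contact_force: [-0.2, -0.7, -0.6]
gripper_width: 0.5
grasp_force: 0.0
```

```bash
python3 - <<'E'
from h import *
import cv2
s,R=show()
b=manip.grab_frame("scene")[:,:,::-1];t=manip.grab_frame("top")[:,:,::-1]
f=lambda im,x,y:cv2.resize(im[y:y+150,x:x+100],(400,600),interpolation=cv2.INTER_CUBIC)
cv2.imwrite("pics/c7.png",np.hstack([f(b,190,180),f(t,290,140)]))
E
```

```text
16.4 [ 0.591  -0.1884  0.2773] tooly [ 0.999 -0.047 -0.003] ang -0.047 F [-0.2 -0.7 -0.6] w 0.49975321311337784 g 0.0 q6 -0.38147336320169206
```

View pics/c7.png

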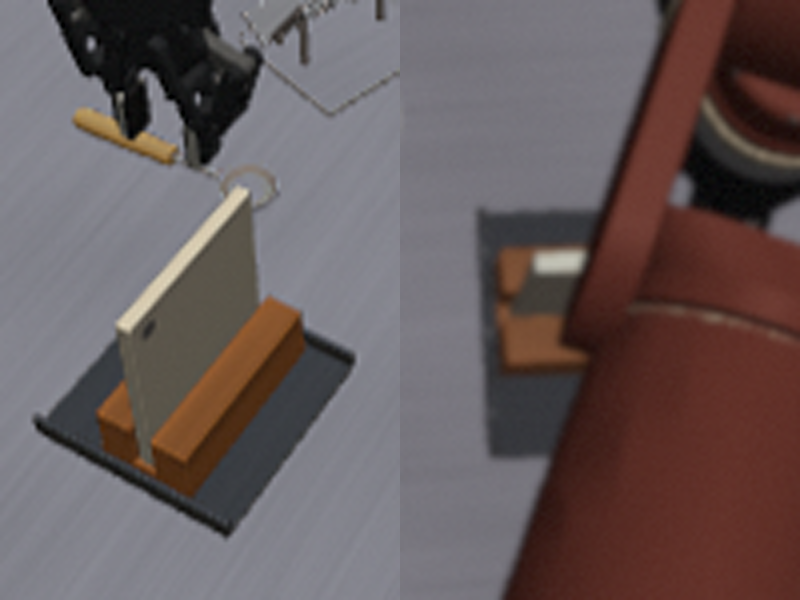

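The board stands free in the slot, with its upper edge at (122,325)–(245,190) in the crop and the gripper clear. I'll check its centring along the slot before handing in.

```bash
python3 - <<'E'
from h import *
a=plane("scene",220.1,260.9,.176);b=plane("scene",250.9,227.1,.176);m=(a+b)/2
print(a.round(3),b.round(3),m.round(4),np.linalg.norm(a-b))
if abs(m[1]+.1885)<.01: print(manip.job_done())
E
```

```text
[ 0.588 -0.258  0.176] [ 0.598 -0.122  0.176] [ 0.5931 -0.1901  0.176 ] 0.135692626850893
the job is handed in; nothing more can be done
None
```

The board stands upright and released on the slot floor, centred to about 2 mm along the slot, with the arm clear; I handed the job in, but no verdict came back.

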